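# Strip the pellet die onto its drying stations

### The job

The pellet press die standing on the worktop has to be stripped for drying. Take it apart from the top down and lower each part, upright, onto its own station: the plunger hung by its head in the hole of the raised plate, the stop ring over the short post, the sleeve over the tall post, and last the base flat on the floor of the metal dish. Set the parts down, do not drop them, and do not knock over or shift the amber vial.

Things in the scene. Friction and masses are not known exactly. Their poses are not given: they have to be found in the camera images.
- plunger: Steel plunger, top of the stack: shaft 17 mm in diameter, 36 mm long, its lowest 6 mm coned to 8 mm, under a round head 32 mm in diameter, 16 mm high. 0.18 kg. Origin at the centre of the shaft's lower tip, z up the axis: head underside at 36 mm, top at 52 mm. At the start the head rests on the stop ring, the shaft hanging down inside ring and sleeve.
- stop_ring: Aluminium ring, 43 mm outside, 21 mm bore, 14 mm high, 0.10 kg. Origin at the centre of its underside, z up along its axis. At the start it lies on top of the sleeve, under the plunger's head.
- die_sleeve: Steel sleeve (die body), a thick tube 54 mm outside, 20 mm bore, 44 mm high, 0.55 kg. Origin at the centre of its underside, z up along its axis. At the start it stands on the base, round the base's spigot.
- die_base: Steel base, bottom of the stack, on the worktop: round foot 68 mm in diameter, 14 mm high, with a spigot 17 mm in diameter standing 18 mm up from its middle (32 mm in all), to grip it by. 0.38 kg. Origin at the centre of its underside, z up. The stack is 88 mm high; undersides of sleeve, ring and plunger head start 14, 58 and 72 mm above the worktop.
- hanger_plate: Fixed station, the raised plate: white plastic, 88 x 88 mm, 10 mm thick, on four steel legs, with a 25 mm hole through its middle, chamfered 3 mm. Its top is 50 mm above the worktop; screw heads 2.5 mm high near its corners. Origin on the worktop under the hole's centre, z up. The plunger hangs here, its head lying on the plate.
- short_post_stand: Fixed station, the stand with the short post: round white plastic foot 84 mm in diameter, top 12 mm above the worktop, and a steel post 10 mm in diameter standing 24 mm up from its middle (its uppermost 8 mm taper to 3 mm). Origin on the worktop under the post, z up. Seat of the stop ring, flat on the foot.
- tall_post_stand: Fixed station, the stand with the tall post: the same round white foot, top 12 mm above the worktop, with a post 10 mm in diameter standing 56 mm up from its middle (its uppermost 8 mm taper to 3 mm). Origin on the worktop under the post, z up. Seat of the sleeve, flat on the foot.
- metal_dish: Fixed station: shallow round metal dish, 86 mm outside and 82 mm inside at the rim, 12 mm high, its flat floor 4 mm above the worktop and 78 mm across. Origin on the worktop under its centre, z up. Seat of the base, flat on the floor.
- amber_vial: Bystander: amber glass vial with black cap, 23 mm in diameter, 56 mm high, standing loose. Origin at the centre of its underside, z up.
- sizing_instrument: Fixed, not to be touched: the big grey bench instrument behind the left half of the work. Its front stands about 0.55 m ahead of the robot base (x), it spans y from -0.06 to +0.60 m and is 0.28 m high, so keep in front of it or lift well over it when carrying from side to side. Origin on the worktop under its middle.
Mind the look-alikes: they are no part of the job. Leave any brown look-alike of the short_post_stand alone.

How it is judged (in metres and radians):
On the way, in this order (a step that is already met when the one before it is completed fails the run):
1. the plunger hangs by its head in the raised plate's hole, let go (horizontal distance between plunger and hanger_plate below 0.009 m and z of plunger in the frame of hanger_plate between 0.01 and 0.018 m and angle between plunger's own z axis and vertical below 0.1 rad and contact force between the fingers and plunger below 0.05 N and linear speed of plunger below 0.02 m/s), for 0.2 s.
2. the stop ring lies over the short post, let go (horizontal distance between stop_ring and short_post_stand below 0.009 m and z of stop_ring in the frame of short_post_stand between 0.008 and 0.016 m and angle between stop_ring's own z axis and vertical below 0.1 rad and contact force between the fingers and stop_ring below 0.05 N and linear speed of stop_ring below 0.02 m/s), for 0.2 s.
3. the sleeve stands over the tall post, let go (horizontal distance between die_sleeve and tall_post_stand below 0.009 m and z of die_sleeve in the frame of tall_post_stand between 0.008 and 0.016 m and angle between die_sleeve's own z axis and vertical below 0.1 rad and contact force between the fingers and die_sleeve below 0.05 N and linear speed of die_sleeve below 0.02 m/s), for 0.2 s.
4. the base lies in the dish, let go (horizontal distance between die_base and metal_dish below 0.01 m and z of die_base in the frame of metal_dish between 0 and 0.008 m and angle between die_base's own z axis and vertical below 0.1 rad and contact force between the fingers and die_base below 0.05 N and linear speed of die_base below 0.02 m/s), for 0.2 s.
At the end, for the whole second after the job is handed in: Plunger head on the raised plate, its shaft in the hole; ring flat over the short post, sleeve over the tall post, base in the dish: each within 9 mm (base 10) of the station's axis, 4 mm of seated height, 0.1 rad of upright, released, at rest; amber vial standing (all of step 1 and all of step 2 and all of step 3 and all of step 4 and angle between amber_vial's own z axis and vertical below 0.2 rad); the robot touches nothing.
It fails at once if the amber vial is shifted by more than 20 mm or tipped (distance of amber_vial from where it was at the start of the episode above 0.02 m or angle between amber_vial's own z axis and vertical above 0.4 rad).
It fails at once if a part is dropped: it falls freely through more than about 30 mm (0.8 m/s with no finger on it) ((linear speed of plunger above 0.8 m/s and contact force between the fingers and plunger below 0.01 N) or (linear speed of stop_ring above 0.8 m/s and contact force between the fingers and stop_ring below 0.01 N) or (linear speed of die_sleeve above 0.8 m/s and contact force between the fingers and die_sleeve below 0.01 N) or (linear speed of die_base above 0.8 m/s and contact force between the fingers and die_base below 0.01 N)).
It also fails if it takes over 128 s, if anything falls off the work surface, if the arm or the gripper's body presses on something with over 40 N, if the wrist force passes 120 N, or if a joint passes its speed limit or range.

### The arm

A 6-joint arm with a two-finger parallel gripper is mounted at the origin on a cart in front of the work surface, level with it; the furniture and walls round the work are solid. World frame = base frame: x ahead of the robot, y to its left, z up, the work surface at z = 0. Lengths are in m, angles in degrees, forces in N, time in s.
With the tool pointing down it reaches from about 0.3 to 0.75 m from the base axis. Payload 8.5 kg.
Tool frame: the origin (TCP) lies on the centre line of the jaws, within the pads' length; the fingertips stand 17 mm ahead of it and the grasp point (between the pads) lies 2 mm behind it (env.tcp_to_tips is the distance from the TCP to the fingertips, in m); z points along the fingers, y is the line along which they close (so a half turn about z gives the same grasp; the last joint's range is limited). The gripper opens to 85 mm and grips with 20 to 120 N. Pads are 22 mm wide; open, the fingers measure 114 mm over their backs; the gripper's body (76 mm by 85 mm) begins 54 mm behind the grasp point. The pads swing forward as they close: fully open they stand 13 mm farther back than shut.
Start: joints at [52.58, 21.807, 74.336, -0, 83.858, -12.336], TCP at [0.233, 0.498, 0.248] pointing down, gripper open.
Joint ranges: [-178.18, 178.18], [-50.72, 133.34], [12.68, 142.11], [-81.47, 261.47], [9.98, 163.14], [-165.26, 165.26]. Speed limits (degrees/s): [136.94, 136.94, 180, 180, 180, 180].

### API

Orientations are given as a 3x3 rotation matrix whose columns are the frame's x, y, z axes.
In Python, from rig import env gives the robot as it stands. The module is installed in compiled form; this text tells all that it offers.
- The arm moves only by the shell command python3 -m pendant 'ROWS' [FORCE]. ROWS is JSON, a list of rows, each a list of 7 numbers: the opening, from 0 (shut) to 1 (fully open), then the shift along the tool's x, y, z in m, then the turn, a rotation vector about the tool's x, y, z in rad. A call has 1 to 5 rows; each row is the pose to reach, as a shift and turn from the pose commanded when the call began, along the tool's axes at that moment; what a row does not reach only later rows make up. A row lasts 1/8 s, in which the tool goes at most 62.5 mm and 10.7 degrees, less where a joint would pass 70% of its speed; a pose out of reach is approached as far as the arm can. A call with a gripper value outside its range is refused whole. The fingers move at their own pace and stop on an object; FORCE is the grip in N (left out, the last holds). Time passes only in rows, so rows that repeat a pose let the fingers close. It gives the time, the measured TCP pose, the force, the opening and the grip force at its end, in the units of the state.
- env.observe(): the state, without advancing time (a new reading comes with each control period).
- env.get_image(name): name is "scene" or "top" or "wrist"; returns a dict with "image" (420x560x3 uint8, blue, green, red), "fx", "fy", "cx", "cy" (pixels), "k1" (the pictures are not rectified: a ray, as slopes to the right and down, at radius r is drawn at 1 + k1 r^2 times it, then the intrinsics apply), "pose" (4x4, takes a point from camera to world coordinates). Camera axes: x right, y up, looking along -z (the intrinsics and any distortion apply to the point x, -y, -z); pixel columns grow to the right and rows downward; lengths in m; the calibration is good to about 2 mm. A picture is of the moment at which its call begins. There is no depth.
- env.close_job(): hands the job in; it is judged then, once.
Trained networks look in the newest picture that a camera, given by its name, has taken for a name from the list of things; names that differ only in an ending like _2 or _b are one class to them, and where a whole thing is asked for, a point or a joint stands for the part that bears it (a point fixed in the world has none). Each returns a list of dicts, best first, with "conf" (0 to 1); they miss things now and then, are a little off and sometimes report something else, mostly with a low value. They report only what shows in the picture. A call takes as long as a camera call. They do not tell look-alikes from the thing itself.
- env.find_in(camera, thing): "bbox" ([centre column, centre row, width, height] in pixels, round what is visible of it).
- env.trace(camera, thing): "mask" (420x560 bool, what is visible of it) and "bbox" ([centre column, centre row, width, height] in pixels, round what is visible of it).
- env.tip_of(camera, thing): "centre" ([column, row] in pixels: a listed point, or the origin of a listed thing).
The state is a dict: "time_s": time; "q": joint angles; "qvel": joint speeds; "joint_efforts": joint torques, N m; "position": TCP position; "tool_rot": TCP orientation; "ft_force": force on the tool from outside, world axes, zero at the start; "wrist_torque": the same for the moment, N m; "grip_width": finger opening in m; "gripper_force": force on a finger pad.
Only numpy, scipy, OpenCV 4.12 (cv2) and the standard library are available. Lean on these libraries where they do the work, as an engineer would, in place of code of your own. Each camera call takes 0.05 s, during which the arm holds its last target. There are 200 camera calls.

## Working session

There is one attempt and no reset: what is moved stays moved. The work goes in short steps, Python scripts to look and compute and a shell command to move; the robot and the scene stay as the last step left them, time stands still between calls to the robot, and variables do not carry over. Pictures are saved under pics/ and viewed, at most 14 in all, crops included, and the job is handed in when it is done.

```bash
mkdir -p pics; cat > h.py <<'E'
import numpy as np, cv2
from rig import env
def ray(im,u,v):
    x=(u-im["cx"])/im["fx"]; y=(v-im["cy"])/im["fy"]
    xd,yd=x,y
    for _ in range(20):
        s=1+im["k1"]*(x*x+y*y); x,y=xd/s,yd/s
    P=np.array(im["pose"]); return P[:3,3],P[:3,:3]@np.array([x,-y,-1])
def atz(im,u,v,z):
    o,d=ray(im,u,v); return o+d*(z-o[2])/d[2]
def proj(im,p):
    P=np.array(im["pose"]); c=P[:3,:3].T@(np.array(p)-P[:3,3]); x,y=c[0]/-c[2],-c[1]/-c[2]
    s=1+im["k1"]*(x*x+y*y); return np.array([im["cx"]+im["fx"]*x*s, im["cy"]+im["fy"]*y*s])
def totool(dw):
    return np.array(env.observe()["tool_rot"]).T@np.array(dw)
E
python3 - <<'E'
from h import *
for c in ("scene","top"):
    im=env.get_image(c); cv2.imwrite(f"pics/{c}0.png",im["image"])
    print(c,im["fx"],im["k1"],np.round(im["pose"],3).tolist())
    for t in ["plunger","stop_ring","die_sleeve","die_base","hanger_plate","short_post_stand","tall_post_stand","metal_dish","amber_vial"]:
        for r in env.tip_of(c,t)[:3]:
            print(t,round(r["conf"],2),np.round(r["centre"],1),np.round(atz(im,*r["centre"],0.07 if t=="plunger" else .036 if 0 else 0),3))
s=env.observe();print(s["position"],np.round(s["tool_rot"],3),s["grip_width"],env.tcp_to_tips)
E
```

```text
scene 475.32449008815496 -0.11276661414778069 [[0.455, 0.552, -0.698, -0.647], [-0.89, 0.294, -0.348, -0.469], [0.013, 0.78, 0.626, 1.12], [0.0, 0.0, 0.0, 1.0]]
plunger 0.4 [316.6 249.9] [ 0.444 -0.062  0.07 ]
stop_ring 0.56 [314.2 244. ] [ 0.541 -0.015  0.   ]
die_sleeve 0.46 [314.8 255.6] [ 0.487 -0.041  0.   ]
die_base 0.62 [318.7 255.7] [ 0.493 -0.053  0.   ]
hanger_plate 0.9 [395.1 294.1] [ 0.441 -0.343  0.   ]
short_post_stand 0.69 [216.2 237.8] [0.406 0.311 0.   ]
short_post_stand 0.59 [164.7 202.2] [0.491 0.61  0.   ]
tall_post_stand 0.81 [274.  242.4] [0.482 0.116 0.   ]
tall_post_stand 0.57 [405.2 251.6] [ 0.655 -0.316  0.   ]
tall_post_stand 0.36 [313.3 246.1] [ 0.53  -0.016  0.   ]
metal_dish 0.77 [367.8 265. ] [ 0.528 -0.22   0.   ]
amber_vial 0.66 [405.6 250.2] [ 0.663 -0.316  0.   ]
top 409.8168879523099 0.011672477913123569 [[0.008, 0.992, -0.13, 0.38], [-1.0, 0.007, -0.001, 0.147], [-0.0, 0.13, 0.992, 1.345], [0.0, 0.0, 0.0, 1.0]]
plunger 0.52 [341.4 229.7] [ 0.476 -0.051  0.07 ]
plunger 0.5 [338.9 230.7] [ 0.472 -0.043  0.07 ]
stop_ring 0.61 [388.2 214.6] [ 0.532 -0.217  0.   ]
die_sleeve 0.65 [334.6 231. ] [ 0.476 -0.04   0.   ]
die_base 0.61 [338.9 235.7] [ 0.461 -0.053  0.   ]
hanger_plate 0.61 [427.3 242.6] [ 0.441 -0.342  0.   ]
short_post_stand 0.91 [139.6 228.3] [0.481 0.6   0.   ]
tall_post_stand 0.82 [289.1 229.3] [0.481 0.11  0.   ]
metal_dish 0.84 [389.9 214.2] [ 0.533 -0.222  0.   ]
amber_vial 0.63 [418.4 178.4] [ 0.654 -0.321  0.   ]
[0.23314822 0.49811243 0.24833377] [[-0.906  0.424  0.   ]
 [ 0.424  0.906  0.   ]
 [-0.     0.    -1.   ]] 0.08537153309474262 0.017
```

View pics/scene0.png

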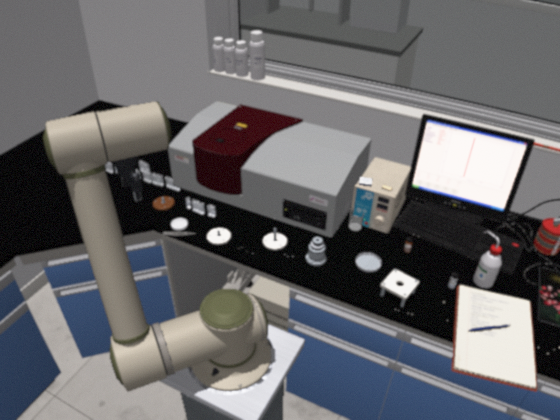

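View pics/top0.png

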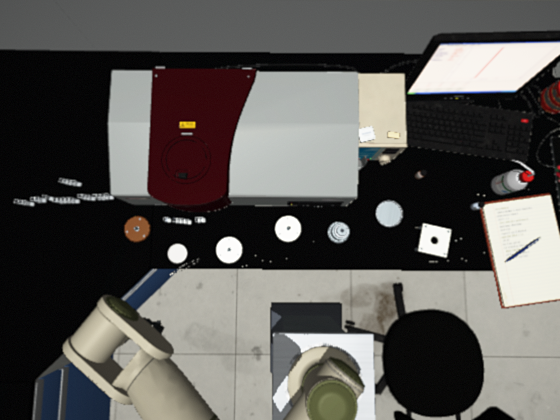

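The scene picture shows the stack at about (317,250), the plate at (400,284), the dish at (369,262), and the white stands: tall at (274,241), short at (219,236). The brown look-alike is at (163,203) and a small white disc is at (179,224). The vial is at about (408,245). In the top picture the short stand is at (229,249); the network's hit at (139,228) is the brown one.

I'll go above the stack and turn the tool so the jaws close along world y.

```bash
python3 -m pendant '[[1,-0.045,-0.04,0,0,0,-0.09],[1,-0.09,-0.08,0,0,0,-0.18],[1,-0.135,-0.12,0,0,0,-0.27],[1,-0.18,-0.16,0,0,0,-0.36],[1,-0.22,-0.2,0,0,0,-0.4377]]'
```

```text
time_s: 1.62
position: [0.3482, 0.2219, 0.2485]
tool_rot: [[-1.0, -0.002, 0.001], [-0.002, 1.0, 0.0], [-0.001, 0.0, -1.0]]
ft_force: [1.1, 0.7, -0.2]
grip_width: 0.0854
gripper_force: 0.0
```

```bash
python3 -m pendant '[[1,-0.02,-0.052,0,0,0,0],[1,-0.04,-0.104,0,0,0,0],[1,-0.06,-0.156,0,0,0,0],[1,-0.08,-0.208,0,0,0,0],[1,-0.1,-0.26,0,0,0,0]]'
cat > look.py <<'E'
import sys
from h import *
name=sys.argv[1]; things=sys.argv[2:]
im=env.get_image("wrist"); cv2.imwrite(f"pics/{name}.png",im["image"])
print(np.round(im["pose"],3).tolist(), im["fx"])
for a in things:
    t,z=a.split(":"); z=float(z)
    for r in env.tip_of("wrist",t)[:2]: print(t,"tip",round(r["conf"],2),np.round(r["centre"],1),np.round(atz(im,*r["centre"],z),4))
    for r in env.trace("wrist",t)[:2]:
        b=r["bbox"]; print(t,"box",round(r["conf"],2),np.round(b,1),np.round(atz(im,b[0],b[1],z),4))
s=env.observe(); print(np.round(s["position"],4),np.round(s["q"],1))
E
python3 look.py w1 plunger:0.036 stop_ring:0.058 die_sleeve:0.014 die_base:0
```

```text
time_s: 2.25
position: [0.448, -0.0382, 0.2485]
tool_rot: [[-1.0, 0.0, 0.001], [0.0, 1.0, -0.0], [-0.001, -0.0, -1.0]]
ft_force: [0.6, 1.9, -0.0]
grip_width: 0.0853
gripper_force: 0.0
[[-0.0, -0.948, -0.318, 0.366], [1.0, 0.0, -0.001, -0.038], [0.001, -0.318, 0.948, 0.372], [0.0, 0.0, 0.0, 1.0]] 363.4934234576796
plunger tip 0.71 [265.2 198.4] [ 0.4732 -0.05    0.036 ]
plunger box 0.88 [262.9 211.1  35.2  40.9] [ 0.4863 -0.0524  0.036 ]
stop_ring tip 0.67 [264.5 203. ] [ 0.4706 -0.0499  0.058 ]
stop_ring tip 0.65 [266.5 195.2] [ 0.4631 -0.048   0.058 ]
stop_ring box 0.63 [264.2 202.8  49.6  42.4] [ 0.4704 -0.0502  0.058 ]
die_sleeve tip 0.82 [267.5 190. ] [ 0.4712 -0.0483  0.014 ]
die_sleeve tip 0.72 [264.8 206.5] [ 0.4891 -0.0513  0.014 ]
die_sleeve box 0.9 [262.2 194.1  55.1  52.9] [ 0.4756 -0.0538  0.014 ]
die_base box 0.92 [267.4 177.4  62.6  44.8] [ 0.4614 -0.0487  0.    ]
[ 0.4473 -0.0353  0.2485] [ -19.7   11.6   89.3    0.    79.1 -109.8]
```

View pics/w1.png

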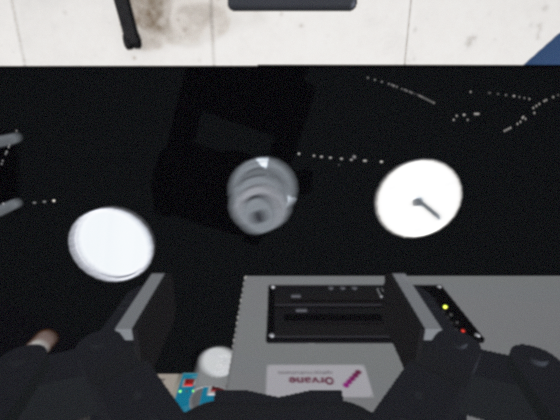

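```bash
python3 -m pendant '[[1,-0.012,-0.006,0.045,0,0,0],[1,-0.024,-0.013,0.088,0,0,0],[1,-0.024,-0.013,0.088,0,0,0],[1,-0.024,-0.013,0.088,0,0,0]]'
cat > fit.py <<'E'
import sys
from h import *
from scipy.optimize import least_squares
C={"plunger":[(.072,.016),(.088,.016)],"stop_ring":[(.058,.0215),(.072,.0215)],"die_sleeve":[(.014,.027),(.058,.027)],"die_base":[(0,.034),(.014,.034)],
"short_post_stand":[(0,.042),(.012,.042),(.036,.0015)],"tall_post_stand":[(0,.042),(.012,.042),(.068,.0015)],"metal_dish":[(0,.039),(.012,.043)],
"hanger_plate":[(.05,.044*2**.5),(.04,.044*2**.5)],"amber_vial":[(0,.0115),(.056,.0115)]}
A=np.linspace(0,2*np.pi,90)
def box(im,x,y,cs):
    q=np.array([proj(im,(x+r*np.cos(a),y+r*np.sin(a),z)) for z,r in cs for a in A]); return np.r_[q.min(0),q.max(0)]
def fit(cam,t,im,cs=None,lift=0):
    out=[]
    cs=[(z+lift,r) for z,r in (cs or C[t])]
    for r in env.trace(cam,t)[:2]:
        b=r["bbox"]; m=np.argwhere(r["mask"]); lo,hi=m.min(0),m.max(0)+1
        tgt=np.array([lo[1],lo[0],hi[1],hi[0]],float)
        p0=atz(im,b[0],b[1],np.mean([z for z,_ in cs]))[:2]
        f=least_squares(lambda p:box(im,*p,cs)-tgt,p0)
        out.append((round(r["conf"],2),np.round(f.x,4),np.round(f.fun,1)))
    return out
if __name__=="__main__":
    cam,name=sys.argv[1:3]; im=env.get_image(cam)
    cv2.imwrite(f"pics/{name}.png",im["image"])
    for t in sys.argv[3:]:
        for o in fit(cam,t,im): print(t,*o)
        for r in env.tip_of(cam,t)[:2]: print("   tip",round(r["conf"],2),np.round(r["centre"],1))
    s=env.observe(); print(np.round(s["position"],4),np.round(s["q"],1))
E
python3 fit.py wrist w2 plunger stop_ring die_sleeve die_base
```

```text
time_s: 3.2
position: [0.4718, -0.0489, 0.1618]
tool_rot: [[-1.0, -0.001, 0.002], [-0.001, 1.0, -0.001], [-0.002, -0.001, -1.0]]
ft_force: [0.2, 0.0, 1.1]
grip_width: 0.0852
gripper_force: 0.0
plunger 0.64 [ 0.4712 -0.0509] [ 0.7 -0.9 -0.7  0.9]
   tip 0.61 [275.5 201.3]
stop_ring 0.66 [ 0.4672 -0.0507] [-0.9 -7.4  0.9  7.9]
stop_ring 0.23 [ 0.5026 -0.1818] [ 13.4  11.6 -14.2 -13.5]
die_sleeve 0.94 [ 0.4657 -0.0505] [-0.9 -8.6  0.9  8.6]
   tip 0.8 [272.7 193.1]
die_base 0.97 [ 0.4596 -0.0504] [ -1.7 -16.6   1.7  18.7]
[ 0.4716 -0.0493  0.1606] [ -20.3   19.5   94.2    0.    66.3 -110.3]
```

View pics/w2.png

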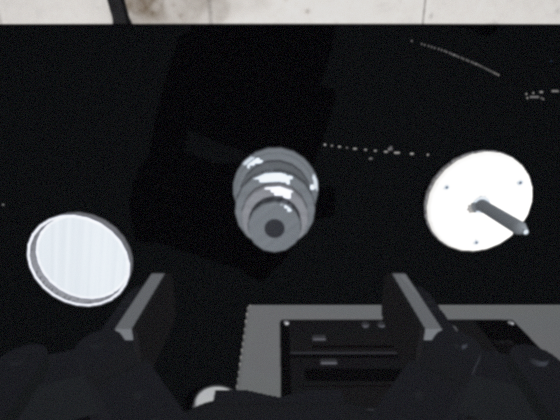

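The plunger head is at (274,227), and its fit is (0.471,-0.051). The stack stands upright and the jaws straddle it. I'll descend to TCP z = 0.091 and grip.

```bash
python3 -m pendant '[[1,0,-0.0015,0.03,0,0,0],[1,0,-0.0015,0.055,0,0,0],[1,0,-0.0015,0.0695,0,0,0],[1,0,-0.0015,0.0695,0,0,0],[0.3,0,-0.0015,0.0695,0,0,0]]' 50; python3 -m pendant '[[0,0,0,0,0,0,0],[0,0,0,0,0,0,0],[0,0,0,0,0,0,0],[0,0,0,0,0,0,0],[0,0,0,0,0,0,0]]' 50
```

```text
time_s: 4.28
position: [0.4719, -0.0509, 0.0914]
tool_rot: [[-1.0, 0.0, 0.001], [0.0, 1.0, -0.0], [-0.001, -0.0, -1.0]]
ft_force: [0.2, -1.5, -0.3]
grip_width: 0.07
gripper_force: 0.0
time_s: 4.9
position: [0.4718, -0.051, 0.0915]
tool_rot: [[-1.0, -0.0, 0.001], [-0.0, 1.0, -0.001], [-0.001, -0.001, -1.0]]
ft_force: [-2.5, -0.0, 6.4]
grip_width: 0.0295
gripper_force: 48.9
```

```bash
python3 -m pendant '[[0,0,0,-0.02,0,0,0],[0,0,0,-0.05,0,0,0],[0,0,0,-0.09,0,0,0],[0,0,0,-0.12,0,0,0],[0,0,0,-0.12,0,0,0]]' && python3 -m pendant '[[0,0.006,-0.04,0,0,0,0],[0,0.012,-0.1,0,0,0,0],[0,0.018,-0.16,0,0,0,0],[0,0.024,-0.22,0,0,0,0],[0,0.03,-0.26,0,0,0,0]]' && python3 -m pendant '[[0,0,-0.02,0,0,0,0],[0,0,-0.032,0,0,0,0],[0,0,-0.032,0,0,0,0],[0,0,-0.032,0,0,0,0]]'; python3 fit.py wrist w3 plunger hanger_plate
```

```text
time_s: 5.52
position: [0.4722, -0.051, 0.2124]
tool_rot: [[-1.0, 0.0, 0.004], [0.0, 1.0, -0.001], [-0.004, -0.001, -1.0]]
ft_force: [-0.1, 0.2, -1.7]
grip_width: 0.0295
gripper_force: 49.8
time_s: 6.15
position: [0.4406, -0.313, 0.2089]
tool_rot: [[-1.0, 0.002, -0.002], [0.002, 1.0, 0.002], [0.002, 0.002, -1.0]]
ft_force: [1.1, 0.0, -0.5]
grip_width: 0.0296
gripper_force: 50.0
time_s: 6.65
position: [0.4418, -0.3416, 0.2108]
tool_rot: [[-1.0, -0.001, -0.0], [-0.001, 1.0, 0.0], [0.0, 0.0, -1.0]]
ft_force: [-0.4, -0.1, -1.0]
grip_width: 0.0302
gripper_force: 50.0
plunger 0.74 [ 0.5067 -0.3409] [ 16.3  22.8 -16.3 -24.2]
   tip 0.84 [278.7 241.9]
hanger_plate 0.73 [ 0.4489 -0.3458] [-13.   -9.1  13.   13.5]
   tip 0.81 [271.1 179. ]
[ 0.4417 -0.3423  0.211 ] [ -49.9   24.4   76.6    0.    79.  -139.9]
```

View pics/w3.png

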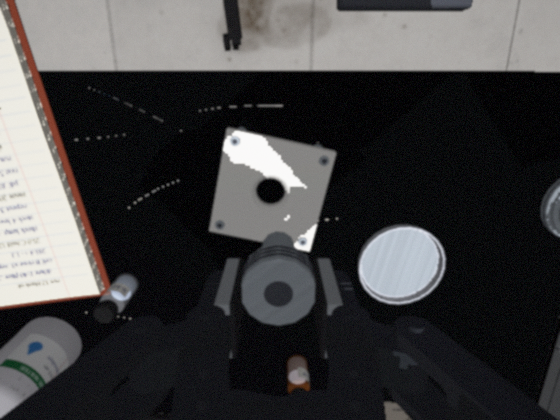

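The plate hole shows at (270,190). The plunger is held upright, its head at (278,293) and its tip near (278,242). The vial is at (298,375).

```bash
python3 - <<'E'
from h import *
im=env.get_image("wrist"); g=cv2.cvtColor(im["image"],cv2.COLOR_BGR2GRAY)
m=(g<50).astype(np.uint8); m[:160]=0;m[220:]=0;m[:,:245]=0;m[:,300:]=0
n,l,st,ce=cv2.connectedComponentsWithStats(m); 
for i in range(1,n):
    if st[i,4]>100: print(st[i],ce[i],atz(im,*ce[i],.05))
for x,y,w,h,c in [(255,175,30,30,0)]: pass
s=env.observe();p=s["position"];print(p)
# predicted head-top circle centre and tip if plunger centred at TCP
for dz in(-.0033,-.055): print(proj(im,[p[0],p[1],p[2]+dz]))
print(atz(im,278,293,p[2]-.0033))
for z in(.04,.05):
  a=np.linspace(0,6.28,60);q=np.array([proj(im,(.436+.0125*np.cos(t),-.344+.0125*np.sin(t),z)) for t in a]);print(q.min(0),q.max(0))
b=max(env.trace("wrist","plunger"),key=lambda r:r["conf"])["bbox"];print(b)
E
```

```text
[258 179  27  24 505] [270.81980198 190.71485149] [ 0.44379176 -0.34760538  0.05      ]
[ 0.44166539 -0.34243859  0.21096537]
[276.86439117 296.54677916]
[277.00653075 242.78075271]
[ 0.44002109 -0.34198264  0.20766537]
[260.33278909 163.68633709] [290.25288776 192.70556923]
[259.78136987 166.35389903] [290.66625513 196.22537509]
[551.6, 206.6, 16.7, 57.1]
```

```bash
python3 -m pendant '[[0,-0.001,-0.0047,0.025,0,0,0],[0,-0.001,-0.0047,0.055,0,0,0],[0,-0.001,-0.0047,0.085,0,0,0],[0,-0.001,-0.0047,0.085,0,0,0],[0,-0.001,-0.0047,0.085,0,0,0]]'; python3 - <<'E'
from h import *
im=env.get_image("wrist"); cv2.imwrite("pics/w4.png",cv2.resize(im["image"][100:360,160:400],None,fx=2.3,fy=2.3,interpolation=cv2.INTER_CUBIC))
p=env.observe()["position"];print(p)
print(proj(im,[.443,-.347,.05]),proj(im,[p[0],p[1],p[2]-.055]),proj(im,[p[0],p[1],p[2]-.0033]))
E
```

```text
time_s: 7.62
position: [0.443, -0.348, 0.1271]
tool_rot: [[-1.0, 0.0, 0.001], [0.0, 1.0, -0.002], [-0.001, -0.002, -1.0]]
ft_force: [0.4, 0.0, -2.0]
grip_width: 0.0299
gripper_force: 50.0
[ 0.4430336  -0.34801709  0.12729709]
[279.04019791 227.22557738] [277.26653861 243.04180575] [277.04191747 297.1011546 ]
```

View pics/w4.png

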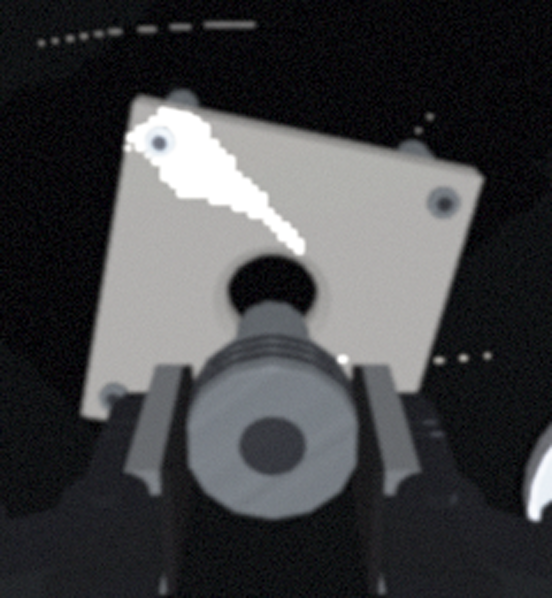

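```bash
python3 - <<'E'
from h import *
from scipy.optimize import least_squares
im=env.get_image("wrist"); p=env.observe()["position"]
print("trace",[(round(r["conf"],2),np.round(r["bbox"],1)) for r in env.trace("wrist","plunger")[:2]])
A=np.linspace(0,2*np.pi,200)
def circ(x,y,z,r): q=np.array([proj(im,(x+r*np.cos(a),y+r*np.sin(a),z)) for a in A]); return np.r_[q.min(0),q.max(0)]
c=lambda u,v:(u/2.3+160,v/2.3+100)
L,T=c(187,360);R,B=c(358,519)
print(circ(p[0],p[1],p[2]-.0033,.016),[L,T,R,B])
f=least_squares(lambda s:circ(*s,.016)-[L,T,R,B],[p[0],p[1],p[2]]);print(f.x-p,f.fun)
L,T=c(229,254);R,B=c(317,0)
for z,r in((.047,.0125),(.04,.0125)):
  f=least_squares(lambda s:(circ(*s,z,r)-[L,T,R,B])[:3],[p[0],p[1]]);print(f.x,f.fun)
E
```

```text
trace []
[237.63039905 260.96196754 317.03227045 329.7497056 ] [241.30434782608697, 256.52173913043475, 315.6521739130435, 325.6521739130435]
[ 0.00132773  0.00046802 -0.00862738] [-1.09696627  1.21938738  1.09691748 -1.30508969]
[ 0.44615935 -0.3472974 ] [-1.48005397  0.05591162  1.47994918]
[ 0.44864343 -0.34728417] [-0.80832784  0.02955647  0.80827247]
```

```bash
python3 -m pendant '[[0,-0.0025,0,0.01,0,0,0],[0,-0.0025,0,0.02,0,0,0],[0,-0.0025,0,0.03,0,0,0],[0,-0.0025,0,0.035,0,0,0],[0,-0.0025,0,0.035,0,0,0]]'; python3 - <<'E'
from h import *
im=env.get_image("wrist"); cv2.imwrite("pics/w5.png",cv2.resize(im["image"][100:360,160:400],None,fx=2.3,fy=2.3,interpolation=cv2.INTER_CUBIC))
E
```

```text
time_s: 8.4
position: [0.445, -0.3474, 0.0904]
tool_rot: [[-1.0, 0.0, -0.001], [0.0, 1.0, 0.001], [0.001, 0.001, -1.0]]
ft_force: [-0.2, 0.4, -2.1]
grip_width: 0.0301
gripper_force: 50.0
```

View pics/w5.png

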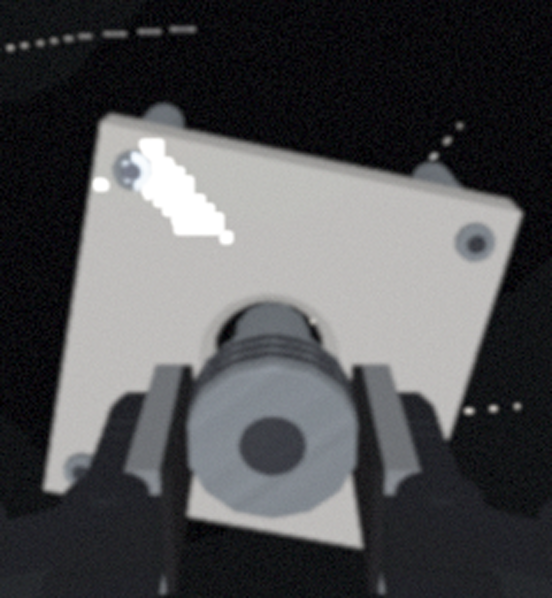

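```bash
python3 -m pendant '[[0,-0.0015,0,0.003,0,0,0],[0,-0.0015,0,0.007,0,0,0],[0,-0.0015,0,0.0105,0,0,0],[0,-0.0015,0,0.013,0,0,0],[0,-0.0015,0,0.013,0,0,0]]'; python3 -m pendant '[[0,0,0,0.0015,0,0,0],[0,0,0,0.003,0,0,0],[0,0,0,0.003,0,0,0]]'
```

```text
time_s: 9.07
position: [0.4465, -0.3474, 0.0776]
tool_rot: [[-1.0, 0.0, -0.0], [0.0, 1.0, 0.0], [0.0, 0.0, -1.0]]
ft_force: [0.0, -0.2, -1.0]
grip_width: 0.0297
gripper_force: 50.0
time_s: 9.45
position: [0.4465, -0.3475, 0.0747]
tool_rot: [[-1.0, 0.0, -0.0], [0.0, 1.0, 0.0], [0.0, 0.0, -1.0]]
ft_force: [0.1, -0.3, -1.7]
grip_width: 0.0298
gripper_force: 50.0
```

```bash
python3 -m pendant '[[0,0,0,0.001,0,0,0],[0,0,0,0.002,0,0,0],[0,0,0,0.003,0,0,0],[0,0,0,0.003,0,0,0]]';  python3 -m pendant '[[0,0,0,0.001,0,0,0],[0,0,0,0.002,0,0,0],[0,0,0,0.002,0,0,0]]'
```

```text
time_s: 9.95
position: [0.4465, -0.3475, 0.0717]
tool_rot: [[-1.0, 0.0, -0.0], [0.0, 1.0, 0.0], [0.0, 0.0, -1.0]]
ft_force: [-0.4, -0.0, -1.5]
grip_width: 0.0297
gripper_force: 50.0
time_s: 10.32
position: [0.4465, -0.3475, 0.0697]
tool_rot: [[-1.0, 0.0, -0.0], [0.0, 1.0, 0.0], [0.0, 0.0, -1.0]]
ft_force: [-1.1, -0.0, -1.6]
grip_width: 0.03
gripper_force: 50.0
```

```bash
python3 -m pendant '[[0,0,0,0.0007,0,0,0],[0,0,0,0.0012,0,0,0],[0,0,0,0.0012,0,0,0]]'
```

```text
time_s: 10.7
position: [0.4466, -0.3475, 0.0696]
tool_rot: [[-1.0, 0.0, 0.0], [0.0, 1.0, -0.001], [-0.0, -0.001, -1.0]]
ft_force: [-3.0, 2.3, 7.5]
grip_width: 0.03
gripper_force: 50.9
```

Contact at exactly the nominal height. I'll release and rise.

```bash
python3 -m pendant '[[0.6,0,0,0,0,0,0],[0.6,0,0,0,0,0,0],[0.6,0,0,0,0,0,0],[0.6,0,0,-0.01,0,0,0],[0.6,0,0,-0.03,0,0,0]]';  python3 -m pendant '[[1,0,0,-0.04,0,0,0],[1,0,0,-0.09,0,0,0],[1,0,0,-0.12,0,0,0],[1,0,0,-0.12,0,0,0]]'
python3 - <<'E'
from h import *; from fit import *
im=env.get_image("wrist"); cv2.imwrite("pics/w6.png",im["image"])
for o in fit("wrist","plunger",im,[(.05,.016),(.066,.016)]): print(*o)
print(env.observe()["position"])
E
```

```text
time_s: 11.32
position: [0.4464, -0.3473, 0.0989]
tool_rot: [[-1.0, 0.0, -0.001], [0.0, 1.0, 0.001], [0.001, 0.001, -1.0]]
ft_force: [0.1, -0.1, 0.1]
grip_width: 0.0511
gripper_force: 0.0
time_s: 11.82
position: [0.4471, -0.348, 0.2215]
tool_rot: [[-1.0, 0.0, 0.004], [0.0, 1.0, -0.004], [-0.004, -0.004, -1.0]]
ft_force: [0.2, 0.3, 0.2]
grip_width: 0.0853
gripper_force: 0.0
0.57 [ 0.4467 -0.3469] [-0.5 -0.9  0.5  1. ]
[ 0.44633284 -0.34724895  0.21830171]
```

View pics/w6.png

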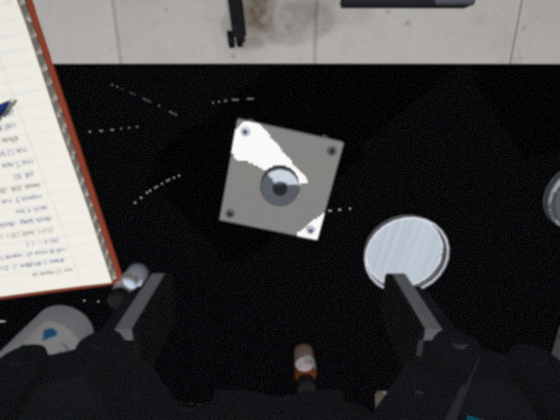

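The plunger hangs in the plate hole, its head at (280,186) and centred. Next is the stop ring.

```bash
python3 - <<'E'
from h import *; from fit import *
im=env.get_image("wrist")
for o in fit("wrist","metal_dish",im): print(*o)
E
python3 -m pendant '[[1,-0.005,0.05,0,0,0,0],[1,-0.01,0.11,0,0,0,0],[1,-0.015,0.17,0,0,0,0],[1,-0.02,0.23,0,0,0,0],[1,-0.025,0.28,0,0,0,0]]' && python3 -m pendant '[[1,0,0.01,0.025,0,0,0],[1,0,0.0165,0.055,0,0,0],[1,0,0.0165,0.07,0,0,0],[1,0,0.0165,0.07,0,0,0],[1,0,0.0165,0.07,0,0,0]]'; python3 fit.py wrist w7 stop_ring die_sleeve tall_post_stand metal_dish
```

```text
0.76 [ 0.5294 -0.2188] [ 0.1 -2.2 -0.1  2.5]
time_s: 12.65
position: [0.4711, -0.0653, 0.2178]
tool_rot: [[-1.0, -0.0, -0.002], [-0.0, 1.0, 0.001], [0.002, 0.001, -1.0]]
ft_force: [-0.1, 0.3, -0.2]
grip_width: 0.0855
gripper_force: 0.0
time_s: 13.28
position: [0.4718, -0.0511, 0.1489]
tool_rot: [[-1.0, 0.0, 0.0], [0.0, 1.0, -0.0], [-0.0, -0.0, -1.0]]
ft_force: [-0.3, 0.9, -0.5]
grip_width: 0.0855
gripper_force: 0.0
stop_ring 0.65 [ 0.4708 -0.0504] [-1.7 -1.3  1.7  1.5]
   tip 0.8 [279.5 219. ]
   tip 0.63 [279.4 199.5]
tall_post_stand 0.58 [0.4818 0.1126] [-2.6 -0.9  2.4  1.3]
   tip 0.96 [482.3 203.1]
metal_dish 0.89 [ 0.5319 -0.2143] [-0.1  0.9  0.1 -1. ]
   tip 0.58 [ 82.9 261.6]
[ 0.4716 -0.051   0.1487] [ -20.5   20.4   95.1   -0.    64.4 -110.5]
```

```bash
python3 -m pendant '[[1,0.0007,0.0005,0.03,0,0,0],[1,0.0007,0.0005,0.055,0,0,0],[1,0.0007,0.0005,0.0717,0,0,0],[1,0.0007,0.0005,0.0717,0,0,0],[0.5,0.0007,0.0005,0.0717,0,0,0]]' 50; python3 -m pendant '[[0,0,0,0,0,0,0],[0,0,0,0,0,0,0],[0,0,0,0,0,0,0],[0,0,0,0,0,0,0],[0,0,0,0,0,0,0]]' 50
```

```text
time_s: 14.35
position: [0.4713, -0.0506, 0.0776]
tool_rot: [[-1.0, 0.0, 0.001], [0.0, 1.0, -0.0], [-0.001, -0.0, -1.0]]
ft_force: [0.1, -0.1, -0.2]
grip_width: 0.0696
gripper_force: 0.0
time_s: 14.98
position: [0.4713, -0.0506, 0.0781]
tool_rot: [[-1.0, -0.0, 0.002], [-0.0, 1.0, -0.001], [-0.002, -0.001, -1.0]]
ft_force: [-1.9, 1.0, 9.0]
grip_width: 0.0404
gripper_force: 49.3
```

```bash
python3 -m pendant '[[0,0,0,-0.02,0,0,0],[0,0,0,-0.05,0,0,0],[0,0,0,-0.1,0,0,0],[0,0,0,-0.13,0,0,0],[0,0,0,-0.13,0,0,0]]' && python3 -m pendant '[[0,0.012,0.04,0,0,0,0],[0,0.024,0.1,0,0,0,0],[0,0.036,0.155,0,0,0,0],[0,0.048,0.21,0,0,0,0],[0,0.06,0.265,0,0,0,0]]' && python3 -m pendant '[[0,0,0.05,0,0,0,0],[0,0,0.09,0,0,0,0],[0,0,0.09,0,0,0,0],[0,0,0.09,0,0,0,0]]'; python3 fit.py wrist w8 short_post_stand stop_ring
```

```text
time_s: 15.6
position: [0.4715, -0.0507, 0.2089]
tool_rot: [[-1.0, -0.0, 0.005], [-0.0, 1.0, -0.002], [-0.005, -0.002, -1.0]]
ft_force: [-0.5, -0.8, -0.9]
grip_width: 0.0406
gripper_force: 50.9
time_s: 16.23
position: [0.4098, 0.2161, 0.2058]
tool_rot: [[-1.0, 0.0, -0.002], [0.0, 1.0, -0.0], [0.002, -0.0, -1.0]]
ft_force: [0.8, -0.5, -1.6]
grip_width: 0.0409
gripper_force: 51.0
time_s: 16.73
position: [0.4105, 0.3039, 0.2059]
tool_rot: [[-1.0, 0.0, -0.002], [0.0, 1.0, -0.001], [0.002, -0.001, -1.0]]
ft_force: [0.6, -0.4, -1.8]
grip_width: 0.041
gripper_force: 51.0
short_post_stand 0.78 [0.4851 0.5701] [-38.8  -8.5  37.2  13.4]
short_post_stand 0.65 [0.4122 0.3043] [-0.6 -1.4  0.6  1.7]
stop_ring 0.86 [0.4843 0.3047] [ 22.9  21.9 -22.9 -24.5]
   tip 0.6 [277.9 275.1]
[0.4111 0.3037 0.2069] [ 23.2  20.   84.5  -0.   75.5 -66.7]
```

View pics/w8.png

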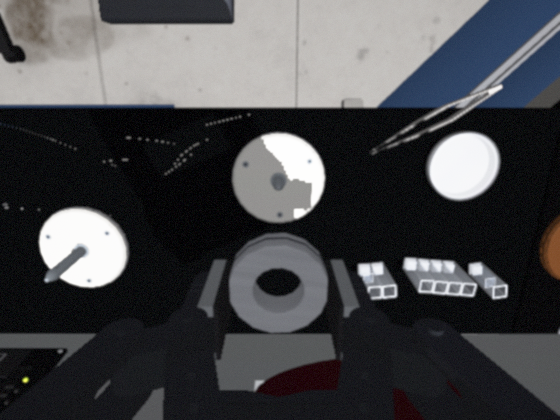

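The short stand is at (279,178) with its post at (278,182), and the fit is (0.412,0.304). The ring is held level at (278,283). I'll lower it over the post.

```bash
python3 -m pendant '[[0,-0.0015,0.0006,0.03,0,0,0],[0,-0.0015,0.0006,0.07,0,0,0],[0,-0.0015,0.0006,0.11,0,0,0],[0,-0.0015,0.0006,0.13,0,0,0],[0,-0.0015,0.0006,0.13,0,0,0]]'; python3 - <<'E'
from h import *
im=env.get_image("wrist"); cv2.imwrite("pics/w9.png",cv2.resize(im["image"][100:360,160:400],None,fx=2.3,fy=2.3,interpolation=cv2.INTER_CUBIC))
print(2.3*(proj(im,[.4122,.3043,.036])-[160,100]),2.3*(proj(im,[.4122,.3043,.012])-[160,100]))
E
```

```text
time_s: 17.6
position: [0.4121, 0.3045, 0.076]
tool_rot: [[-1.0, 0.001, -0.003], [0.001, 1.0, -0.001], [0.003, -0.001, -1.0]]
ft_force: [1.1, -0.0, -0.5]
grip_width: 0.0406
gripper_force: 51.0
[269.0344463  358.54148968] [269.24819175 314.20739409]
```

View pics/w9.png

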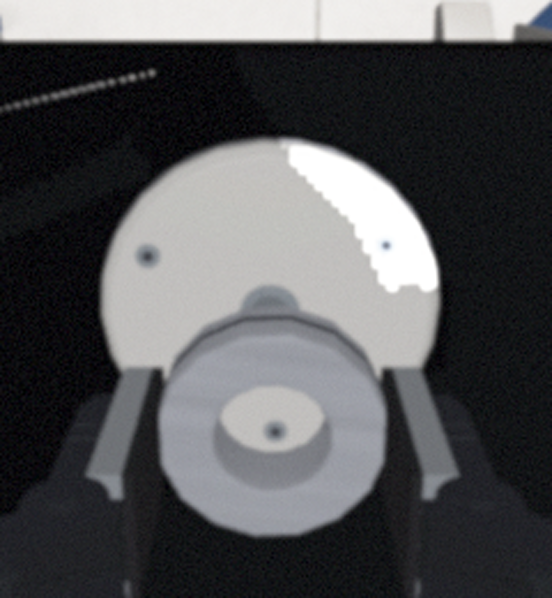

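```bash
python3 -m pendant '[[0,-0.0005,0,0.01,0,0,0],[0,-0.0005,0,0.02,0,0,0],[0,-0.0005,0,0.03,0,0,0],[0,-0.0005,0,0.037,0,0,0],[0,-0.0005,0,0.037,0,0,0]]'; python3 -m pendant '[[0,0,0,0.002,0,0,0],[0,0,0,0.004,0,0,0],[0,0,0,0.006,0,0,0],[0,0,0,0.006,0,0,0]]'
```

```text
time_s: 18.27
position: [0.4127, 0.305, 0.0394]
tool_rot: [[-1.0, 0.0, -0.001], [0.0, 1.0, -0.0], [0.001, -0.0, -1.0]]
ft_force: [-0.2, 0.2, -0.8]
grip_width: 0.0404
gripper_force: 51.0
time_s: 18.77
position: [0.4129, 0.3051, 0.0338]
tool_rot: [[-1.0, 0.0, -0.0], [0.0, 1.0, -0.0], [0.0, -0.0, -1.0]]
ft_force: [-0.2, -1.2, -1.6]
grip_width: 0.0405
gripper_force: 51.0
```

```bash
python3 -m pendant '[[0,0,0,0.001,0,0,0],[0,0,0,0.002,0,0,0],[0,0,0,0.002,0,0,0]]'; python3 -m pendant '[[0,0,0,0.001,0,0,0],[0,0,0,0.001,0,0,0]]'
```

```text
time_s: 19.15
position: [0.413, 0.3051, 0.0321]
tool_rot: [[-1.0, 0.0, 0.0], [0.0, 1.0, 0.0], [-0.0, 0.0, -1.0]]
ft_force: [-1.2, -0.2, 1.7]
grip_width: 0.0406
gripper_force: 51.3
time_s: 19.4
position: [0.413, 0.3051, 0.032]
tool_rot: [[-1.0, -0.0, 0.001], [-0.0, 1.0, 0.0], [-0.001, 0.0, -1.0]]
ft_force: [-2.6, -2.1, 14.9]
grip_width: 0.0403
gripper_force: 52.5
```

Seated at the nominal height, with contact force. I'll release and rise.

```bash
python3 -m pendant '[[0.75,0,0,-0.001,0,0,0],[0.75,0,0,-0.001,0,0,0],[0.75,0,0,-0.001,0,0,0],[0.75,0,0,-0.015,0,0,0],[0.75,0,0,-0.04,0,0,0]]';  python3 -m pendant '[[1,0,0,-0.04,0,0,0],[1,0,0,-0.09,0,0,0],[1,0,0,-0.14,0,0,0],[1,0,0,-0.14,0,0,0]]'
python3 - <<'E'
from h import *; from fit import *
im=env.get_image("wrist"); cv2.imwrite("pics/w10.png",im["image"])
for o in fit("wrist","stop_ring",im,[(.012,.0215),(.026,.0215)]): print(*o)
for o in fit("wrist","short_post_stand",im): print(*o)
print(env.observe()["position"])
E
```

```text
time_s: 20.02
position: [0.4127, 0.305, 0.0715]
tool_rot: [[-1.0, 0.0, -0.001], [0.0, 1.0, -0.001], [0.001, -0.001, -1.0]]
ft_force: [-0.8, 0.4, 0.4]
grip_width: 0.064
gripper_force: 0.0
time_s: 20.52
position: [0.414, 0.3056, 0.2152]
tool_rot: [[-1.0, -0.0, 0.008], [-0.0, 1.0, 0.003], [-0.008, 0.003, -1.0]]
ft_force: [0.4, -0.3, -1.0]
grip_width: 0.0854
gripper_force: 0.0
0.66 [0.4132 0.3056] [-0.8 -1.   0.8  1.1]
0.86 [0.4825 0.5739] [-32.4  -2.9  31.1   6.4]
0.83 [0.4118 0.3047] [-0.1 -1.2  0.1  1.3]
[0.41238678 0.30484847 0.21032111]
```

View pics/w10.png

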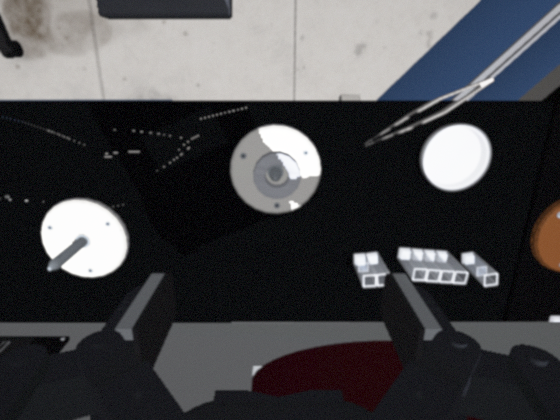

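The ring lies over the short post at (277,175). Next is the sleeve.

```bash
python3 -m pendant '[[1,-0.009,-0.05,0,0,0,0],[1,-0.018,-0.11,0,0,0,0],[1,-0.027,-0.17,0,0,0,0],[1,-0.036,-0.23,0,0,0,0],[1,-0.045,-0.28,0,0,0,0]]' && python3 -m pendant '[[1,-0.007,-0.04,0,0,0,0],[1,-0.014,-0.075,0.03,0,0,0],[1,-0.014,-0.075,0.06,0,0,0],[1,-0.014,-0.075,0.06,0,0,0],[1,-0.014,-0.075,0.06,0,0,0]]'; python3 fit.py wrist w11 die_sleeve die_base tall_post_stand
```

```text
time_s: 21.3
position: [0.4574, 0.023, 0.2098]
tool_rot: [[-1.0, 0.001, -0.003], [0.001, 1.0, 0.001], [0.003, 0.001, -1.0]]
ft_force: [0.6, 0.1, -0.2]
grip_width: 0.0851
gripper_force: 0.0
time_s: 21.92
position: [0.472, -0.0497, 0.1514]
tool_rot: [[-1.0, -0.0, -0.0], [-0.0, 1.0, 0.0], [0.0, 0.0, -1.0]]
ft_force: [1.0, -0.1, 0.6]
grip_width: 0.0853
gripper_force: 0.0
die_sleeve 0.94 [ 0.4711 -0.0508] [-0.9 -1.5  0.9  1.6]
   tip 0.8 [277.9 197.8]
die_base 0.63 [ 0.4627 -0.0506] [ -1.7 -12.7   1.7  14.3]
   tip 0.68 [280.  189.1]
tall_post_stand 0.88 [0.482  0.1128] [-2.5 -1.4  2.4  1.9]
   tip 0.78 [479.6 202.7]
[ 0.472  -0.0498  0.1514] [ -20.4   20.2   94.9   -0.    64.8 -110.4]
```

```bash
python3 -m pendant '[[1,0.0005,-0.001,0.04,0,0,0],[1,0.0005,-0.001,0.08,0,0,0],[1,0.0005,-0.001,0.1114,0,0,0],[1,0.0005,-0.001,0.1114,0,0,0],[0.6,0.0005,-0.001,0.1114,0,0,0]]' 80; python3 -m pendant '[[0,0,0,0,0,0,0],[0,0,0,0,0,0,0],[0,0,0,0,0,0,0],[0,0,0,0,0,0,0],[0,0,0,0,0,0,0]]' 80
```

```text
time_s: 22.9
position: [0.472, -0.0511, 0.0406]
tool_rot: [[-1.0, -0.0, 0.002], [-0.0, 1.0, -0.001], [-0.002, -0.001, -1.0]]
ft_force: [-0.4, 0.1, 1.4]
grip_width: 0.0698
gripper_force: 0.0
time_s: 23.52
position: [0.4721, -0.0512, 0.0413]
tool_rot: [[-1.0, -0.0, 0.003], [-0.0, 1.0, -0.001], [-0.003, -0.001, -1.0]]
ft_force: [-2.0, -0.1, 9.6]
grip_width: 0.0515
gripper_force: 83.4
```

```bash
python3 -m pendant '[[0,0,0,-0.01,0,0,0],[0,0,0,-0.03,0,0,0],[0,0,0,-0.07,0,0,0],[0,0,0,-0.12,0,0,0],[0,0,0,-0.15,0,0,0]]' && python3 -m pendant '[[0,-0.004,0.03,0,0,0,0],[0,-0.008,0.08,0,0,0,0],[0,-0.011,0.13,0,0,0,0],[0,-0.011,0.1635,0,0,0,0],[0,-0.011,0.1635,0,0,0,0]]' && python3 -m pendant '[[0,0,0,0,0,0,0],[0,0,0,0,0,0,0]]'; python3 fit.py wrist w12 tall_post_stand die_sleeve
```

```text
time_s: 24.15
position: [0.4713, -0.0508, 0.1923]
tool_rot: [[-1.0, 0.0, 0.002], [0.0, 1.0, -0.001], [-0.002, -0.001, -1.0]]
ft_force: [1.2, -0.3, -6.1]
grip_width: 0.0518
gripper_force: 85.6
time_s: 24.78
position: [0.4815, 0.1146, 0.1898]
tool_rot: [[-1.0, -0.003, -0.001], [-0.003, 1.0, 0.0], [0.001, 0.0, -1.0]]
ft_force: [-0.7, -1.7, -5.3]
grip_width: 0.0518
gripper_force: 85.7
time_s: 25.02
position: [0.4823, 0.1118, 0.1896]
tool_rot: [[-1.0, 0.001, -0.0], [0.001, 1.0, -0.0], [0.0, -0.0, -1.0]]
ft_force: [0.0, 0.8, -5.1]
grip_width: 0.0517
gripper_force: 85.7
tall_post_stand 0.67 [0.4782 0.1137] [-0.7 -5.2  0.7  6. ]
   tip 0.86 [277.5 178.1]
die_sleeve 0.69 [0.577  0.1127] [ 40.6  43.3 -40.6 -46.5]
   tip 0.67 [278.9 266.5]
[0.4824 0.1122 0.1895] [ -0.6  19.5  88.5  -0.   72.  -90.6]
```

View pics/w12.png

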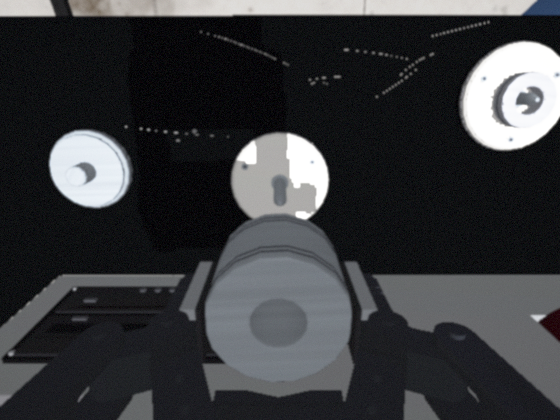

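The tall stand is at (280,180) with its post at (280,190). The sleeve is held upright at (279,322). The bounding-box fit is cut off by occlusion, so I'll refit from the left, top and right edges only.

```bash
python3 - <<'E'
from h import *; from fit import *
im=env.get_image("wrist")
m=np.argwhere(env.trace("wrist","tall_post_stand")[0]["mask"]);lo,hi=m.min(0),m.max(0)+1
t=np.array([lo[1],lo[0],hi[1]])
f=least_squares(lambda p:(box(im,*p,[(0,.042),(.012,.042)])-np.r_[t,0])[:3],[.48,.113]);print(f.x,f.fun)
print(proj(im,[*f.x,.012]),proj(im,[*f.x,.068]))
E
python3 -m pendant '[[0,-0.0005,0.0008,0.02,0,0,0],[0,-0.0005,0.0008,0.05,0,0,0],[0,-0.0005,0.0008,0.075,0,0,0],[0,-0.0005,0.0008,0.085,0,0,0],[0,-0.0005,0.0008,0.085,0,0,0]]'
python3 - <<'E'
from h import *
im=env.get_image("wrist"); cv2.imwrite("pics/w13.png",cv2.resize(im["image"][60:360,140:420],None,fx=2,fy=2,interpolation=cv2.INTER_CUBIC))
print(2*(proj(im,[.482,.1133,.012])-[140,60]),2*(proj(im,[.482,.1133,.068])-[140,60]))
E
```

```text
[0.48278491 0.11366089] [-0.99122001  0.0834608   0.99200277]
[279.00790923 183.35170228] [279.34006386 204.13039591]
time_s: 26.0
position: [0.483, 0.1134, 0.1045]
tool_rot: [[-1.0, 0.0, -0.0], [0.0, 1.0, -0.0], [0.0, -0.0, -1.0]]
ft_force: [0.6, -0.3, -5.0]
grip_width: 0.0517
gripper_force: 85.7
[274.33212681 313.4120932 ] [274.20062201 393.7750287 ]
```

View pics/w13.png

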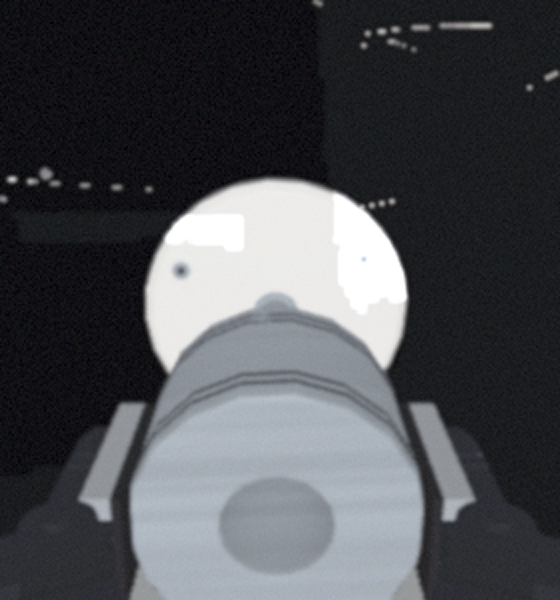

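The post shows at (275,300) in the crop, in line with the bore centre at column 276. I'll lower the sleeve over it.

```bash
python3 -m pendant '[[0,-0.0005,0,0.007,0,0,0],[0,-0.0005,0,0.014,0,0,0],[0,-0.0005,0,0.022,0,0,0],[0,-0.0005,0,0.03,0,0,0],[0,-0.0005,0,0.03,0,0,0]]'; python3 -m pendant '[[0,0,0,0.01,0,0,0],[0,0,0,0.02,0,0,0],[0,0,0,0.028,0,0,0],[0,0,0,0.032,0,0,0],[0,0,0,0.032,0,0,0]]'
```

```text
time_s: 26.68
position: [0.4831, 0.1134, 0.0738]
tool_rot: [[-1.0, 0.0, -0.001], [0.0, 1.0, -0.0], [0.001, -0.0, -1.0]]
ft_force: [0.9, -0.4, -5.3]
grip_width: 0.0515
gripper_force: 85.8
time_s: 27.3
position: [0.4834, 0.1134, 0.0423]
tool_rot: [[-1.0, 0.0, -0.001], [0.0, 1.0, -0.0], [0.001, -0.0, -1.0]]
ft_force: [0.5, 0.3, -5.2]
grip_width: 0.0514
gripper_force: 85.8
```

```bash
python3 -m pendant '[[0,0,0,0.001,0,0,0],[0,0,0,0.002,0,0,0],[0,0,0,0.003,0,0,0],[0,0,0,0.003,0,0,0]]'; python3 -m pendant '[[0,0,0,0.0008,0,0,0],[0,0,0,0.0008,0,0,0]]'
```

```text
time_s: 27.8
position: [0.4834, 0.1134, 0.0395]
tool_rot: [[-1.0, 0.0, 0.0], [0.0, 1.0, 0.0], [-0.0, 0.0, -1.0]]
ft_force: [0.1, -0.5, -5.9]
grip_width: 0.0514
gripper_force: 85.8
time_s: 28.05
position: [0.4834, 0.1134, 0.0394]
tool_rot: [[-1.0, -0.0, 0.0], [-0.0, 1.0, -0.0], [-0.0, -0.0, -1.0]]
ft_force: [-3.2, 0.3, 5.6]
grip_width: 0.0514
gripper_force: 86.9
```

```bash
python3 -m pendant '[[0.85,0,0,0,0,0,0],[0.85,0,0,0,0,0,0],[0.85,0,0,0,0,0,0],[0.85,0,0,-0.015,0,0,0],[0.85,0,0,-0.05,0,0,0]]';  python3 -m pendant '[[1,0,0,-0.06,0,0,0],[1,0,0,-0.12,0,0,0],[1,0,0,-0.12,0,0,0],[1,0,0,-0.12,0,0,0]]'
python3 - <<'E'
from h import *; from fit import *
im=env.get_image("wrist"); cv2.imwrite("pics/w14.png",im["image"])
for o in fit("wrist","die_sleeve",im,[(.012,.027),(.056,.027)]): print(*o)
for o in fit("wrist","tall_post_stand",im,[(0,.042),(.012,.042)]): print(*o)
print(env.observe()["position"])
E
python3 -m pendant '[[1,0.003,-0.05,0,0,0,0],[1,0.006,-0.11,0,0,0,0],[1,0.0125,-0.164,0.02,0,0,0],[1,0.0125,-0.164,0.05,0,0,0],[1,0.0125,-0.164,0.05,0,0,0]]' &&  python3 -m pendant '[[1,0,0,0,0,0,0],[1,0,0,0,0,0,0]]'; python3 - <<'E'
from h import *; from fit import *
im=env.get_image("wrist"); cv2.imwrite("pics/w15.png",im["image"])
for cs in ([(0,.034),(.014,.034)],[(0,.034),(.014,.034),(.032,.0085)]):
  for o in fit("wrist","die_base",im,cs): print(*o)
print(env.observe()["position"])
E
```

```text
time_s: 28.68
position: [0.4828, 0.1133, 0.0883]
tool_rot: [[-1.0, 0.0, -0.003], [0.0, 1.0, 0.0], [0.003, 0.0, -1.0]]
ft_force: [0.1, 0.4, 1.1]
grip_width: 0.0727
gripper_force: 0.0
time_s: 29.18
position: [0.483, 0.1134, 0.208]
tool_rot: [[-1.0, 0.0, -0.001], [0.0, 1.0, 0.0], [0.001, 0.0, -1.0]]
ft_force: [1.2, 1.6, 0.2]
grip_width: 0.0849
gripper_force: 0.0
0.69 [0.4823 0.114 ] [-0.2 -1.7  0.2  1.6]
0.61 [0.4768 0.1136] [-1.2 -7.8  1.2  8.9]
[0.48292289 0.11336252 0.207301  ]
time_s: 29.95
position: [0.4697, -0.0506, 0.1566]
tool_rot: [[-1.0, 0.001, -0.006], [0.001, 1.0, 0.002], [0.006, 0.002, -1.0]]
ft_force: [-0.4, -0.7, 0.3]
grip_width: 0.0853
gripper_force: 0.0
time_s: 30.2
position: [0.4714, -0.0501, 0.1596]
tool_rot: [[-1.0, -0.001, 0.002], [-0.001, 1.0, -0.001], [-0.002, -0.001, -1.0]]
ft_force: [-1.1, 0.1, -0.5]
grip_width: 0.0854
gripper_force: 0.0
0.65 [ 0.4704 -0.0508] [-1.5 -1.6  1.5  1.9]
0.65 [ 0.4704 -0.0508] [-1.5 -1.6  1.5  1.9]
[ 0.47113402 -0.0502949   0.15929583]
```

```bash
python3 -m pendant '[[0.5,0.0007,-0.0005,0.04,0,0,0],[0.5,0.0007,-0.0005,0.09,0,0,0],[0.5,0.0007,-0.0005,0.1243,0,0,0],[0.5,0.0007,-0.0005,0.1243,0,0,0],[0.5,0.0007,-0.0005,0.1243,0,0,0]]' 70; python3 -m pendant '[[0,0,0,0,0,0,0],[0,0,0,0,0,0,0],[0,0,0,0,0,0,0],[0,0,0,0,0,0,0],[0,0,0,0,0,0,0]]' 70
```

```text
time_s: 30.98
position: [0.471, -0.0513, 0.0357]
tool_rot: [[-1.0, -0.0, 0.002], [-0.0, 1.0, -0.001], [-0.002, -0.001, -1.0]]
ft_force: [0.2, 0.0, 0.1]
grip_width: 0.0425
gripper_force: 0.0
time_s: 31.6
position: [0.4708, -0.0513, 0.0359]
tool_rot: [[-1.0, 0.0, 0.003], [0.0, 1.0, -0.001], [-0.003, -0.001, -1.0]]
ft_force: [-1.7, 1.2, 10.0]
grip_width: 0.0142
gripper_force: 68.3
```

```bash
python3 -m pendant '[[0,0,0,-0.01,0,0,0],[0,0,0,-0.03,0,0,0],[0,0,0,-0.07,0,0,0],[0,0,0,-0.12,0,0,0],[0,0,0,-0.17,0,0,0]]' && python3 -m pendant '[[0,-0.01,-0.03,0,0,0,0],[0,-0.025,-0.07,0,0,0,0],[0,-0.042,-0.12,0,0,0,0],[0,-0.059,-0.166,0,0,0,0],[0,-0.059,-0.166,0,0,0,0]]' && python3 -m pendant '[[0,0,0,0,0,0,0],[0,0,0,0,0,0,0]]'; python3 - <<'E'
from h import *; from fit import *
im=env.get_image("wrist"); cv2.imwrite("pics/w16.png",im["image"])
r=env.trace("wrist","metal_dish")[0]
m=np.argwhere(r["mask"]);lo,hi=m.min(0),m.max(0)+1
t=np.array([lo[1],lo[0],hi[1],hi[0]]);print(r["conf"],t)
for k in(3,4):
  f=least_squares(lambda p:(box(im,*p,C["metal_dish"])-t)[:k],[.53,-.217]);print(f.x,f.fun)
p=env.observe()["position"]
b=env.trace("wrist","die_base");print(p)
if b:
  m=np.argwhere(b[0]["mask"]);lo,hi=m.min(0),m.max(0)+1
  t=np.array([lo[1],lo[0],hi[1],hi[0]]); z=p[2]-.0359; print(t,box(im,p[0],p[1],[(z,.034),(z+.014,.034),(z+.032,.0085)]))
E
```

```text
time_s: 32.22
position: [0.4695, -0.0509, 0.2064]
tool_rot: [[-1.0, 0.0, -0.0], [0.0, 1.0, 0.0], [0.0, 0.0, -1.0]]
ft_force: [1.0, -0.7, -4.9]
grip_width: 0.0138
gripper_force: 68.5
time_s: 32.85
position: [0.5293, -0.2199, 0.2041]
tool_rot: [[-1.0, 0.003, -0.0], [0.003, 1.0, -0.0], [0.0, -0.0, -1.0]]
ft_force: [-0.4, -0.1, -4.1]
grip_width: 0.0136
gripper_force: 68.8
time_s: 33.1
position: [0.5289, -0.216, 0.2047]
tool_rot: [[-1.0, -0.001, -0.0], [-0.001, 1.0, 0.0], [0.0, 0.0, -1.0]]
ft_force: [-0.7, 0.2, -3.6]
grip_width: 0.0136
gripper_force: 68.8
0.76 [229 136 323 206]
[ 0.53397298 -0.21712651] [-0.71943723  0.05707122  0.72017434]
[ 0.52465956 -0.217122  ] [ -1.15039089 -10.89670918   1.15711538  12.99040391]
[ 0.52904229 -0.21621611  0.20476975]
[206 195 350 330] [201.34297577 193.06217159 352.17084806 336.66682743]
```

View pics/w16.png

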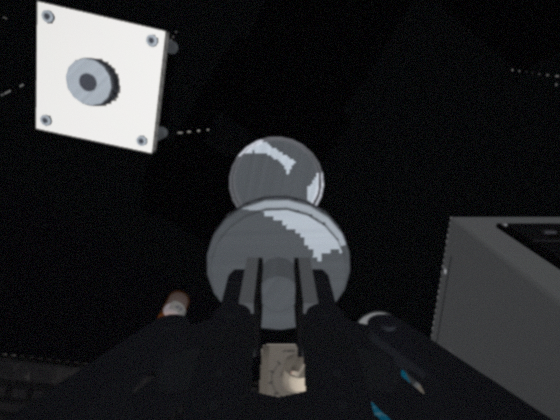

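The dish shows at (276,180) with its lower edge hidden by the base. The base is held level at (278,262), and the vial is far off at (176,305). I'll descend closer and refit.

```bash
python3 -m pendant '[[0,-0.0035,-0.0014,0.03,0,0,0],[0,-0.0035,-0.0014,0.07,0,0,0],[0,-0.0035,-0.0014,0.1,0,0,0],[0,-0.0035,-0.0014,0.125,0,0,0],[0,-0.0035,-0.0014,0.125,0,0,0]]' && python3 -m pendant '[[0,0,0,0,0,0,0],[0,0,0,0,0,0,0]]'; python3 - <<'E'
from h import *; from fit import *
im=env.get_image("wrist"); cv2.imwrite("pics/w17.png",im["image"])
r=env.trace("wrist","metal_dish")[0]
m=np.argwhere(r["mask"]);lo,hi=m.min(0),m.max(0)+1
t=np.array([lo[1],lo[0],hi[1],hi[0]]);print(r["conf"],t)
f=least_squares(lambda p:(box(im,*p,C["metal_dish"])-t)[:3],[.53,-.217]);print(f.x,f.fun)
# independent: circle edge of mask upper rows, fit projected rim circle
p=env.observe()["position"]; print(p)
up=[(c,r_["mask"][:,c].argmax()) for r_ in [r] for c in range(t[0]+12,t[2]-12) if r_["mask"][:,c].any()]
pts=np.array([atz(im,c+.5,v,.012)[:2] for c,v in up])
g=least_squares(lambda q:np.hypot(*(pts-q).T)-.043,f.x,loss="soft_l1",f_scale=.001);print("rim",g.x,np.abs(g.fun).mean())
b=env.trace("wrist","die_base")
if b:
  m=np.argwhere(b[0]["mask"]);lo,hi=m.min(0),m.max(0)+1
  t=np.array([lo[1],lo[0],hi[1],hi[0]]); z=p[2]-.0359; cs=[(z,.034),(z+.014,.034)]
  print(t,box(im,p[0],p[1],cs)); h=least_squares(lambda q:(box(im,*q,cs)-t)[[0,1,2]],p[:2]);print("base-tcp",h.x-p[:2],h.fun)
E
```

```text
time_s: 33.88
position: [0.532, -0.2177, 0.0782]
tool_rot: [[-1.0, -0.0, -0.003], [-0.0, 1.0, 0.002], [0.003, 0.002, -1.0]]
ft_force: [-0.8, 0.4, -3.9]
grip_width: 0.0137
gripper_force: 68.9
time_s: 34.12
position: [0.5332, -0.2187, 0.0807]
tool_rot: [[-1.0, -0.0, 0.002], [-0.0, 1.0, -0.001], [-0.002, -0.001, -1.0]]
ft_force: [0.1, -0.3, -3.8]
grip_width: 0.0135
gripper_force: 68.9
0.87 [205 158 354 249]
[ 0.53285503 -0.2175411 ] [-0.63567713  0.0797527   0.63586516]
[ 0.5329725  -0.21865699  0.08034157]
rim [ 0.53370175 -0.21741207] 0.00040151681176310854
[206 194 350 329] [202.16867668 191.83057598 352.74524877 335.18131274]
base-tcp [0.00125214 0.000246  ] [-3.10386084  0.43803837  3.10465014]
```

```bash
python3 -m pendant '[[0,0,0.0009,0.01,0,0,0],[0,0,0.0009,0.02,0,0,0],[0,0,0.0009,0.028,0,0,0],[0,0,0.0009,0.032,0,0,0],[0,0,0.0009,0.032,0,0,0]]'; python3 -m pendant '[[0,0,0,0.002,0,0,0],[0,0,0,0.004,0,0,0],[0,0,0,0.006,0,0,0],[0,0,0,0.007,0,0,0],[0,0,0,0.007,0,0,0]]'
```

```text
time_s: 34.9
position: [0.5326, -0.2176, 0.0471]
tool_rot: [[-1.0, 0.0, -0.0], [0.0, 1.0, 0.0], [0.0, 0.0, -1.0]]
ft_force: [0.4, 0.9, -3.3]
grip_width: 0.0135
gripper_force: 68.9
time_s: 35.52
position: [0.5327, -0.2176, 0.0404]
tool_rot: [[-1.0, 0.0, -0.0], [0.0, 1.0, 0.0], [0.0, 0.0, -1.0]]
ft_force: [0.4, -0.4, -3.8]
grip_width: 0.0139
gripper_force: 68.9
```

```bash
python3 -m pendant '[[0,0,0,0.0007,0,0,0],[0,0,0,0.0014,0,0,0],[0,0,0,0.0014,0,0,0]]'
```

```text
time_s: 35.9
position: [0.5327, -0.2177, 0.04]
tool_rot: [[-1.0, 0.0, 0.001], [0.0, 1.0, -0.001], [-0.001, -0.001, -1.0]]
ft_force: [-3.3, 0.9, 5.4]
grip_width: 0.0137
gripper_force: 70.0
```

```bash
python3 -m pendant '[[0.5,0,0,0,0,0,0],[0.5,0,0,0,0,0,0],[0.5,0,0,0,0,0,0],[0.5,0,0,-0.015,0,0,0],[0.5,0,0,-0.05,0,0,0]]';  python3 -m pendant '[[0.6,0,0,-0.06,0,0,0],[0.6,0.02,0,-0.12,0,0,0],[0.6,0.04,0,-0.17,0,0,0],[0.6,0.04,0,-0.17,0,0,0],[0.6,0.04,0,-0.17,0,0,0]]'
python3 - <<'E'
from h import *; from fit import *
im=env.get_image("wrist"); cv2.imwrite("pics/w18.png",im["image"])
for o in fit("wrist","die_base",im,[(.004,.034),(.018,.034)]): print(*o)
for o in fit("wrist","metal_dish",im): print(*o)
it=env.get_image("top")
for t,l in(("plunger",-.022),("stop_ring",-.046),("die_sleeve",-.002),("die_base",.004),("amber_vial",0)):
  for o in fit("top",t,it,lift=l): print(t,*o)
E
```

```text
time_s: 36.52
position: [0.5322, -0.2174, 0.0894]
tool_rot: [[-1.0, 0.0, -0.002], [0.0, 1.0, 0.001], [0.002, 0.001, -1.0]]
ft_force: [0.2, -0.7, 0.8]
grip_width: 0.0427
gripper_force: 0.0
time_s: 37.15
position: [0.4925, -0.2174, 0.2591]
tool_rot: [[-1.0, 0.0, -0.0], [0.0, 1.0, 0.0], [0.0, 0.0, -1.0]]
ft_force: [0.0, -0.0, -0.7]
grip_width: 0.051
gripper_force: 0.0
0.65 [ 0.5328 -0.2167] [-1.1 -1.4  1.1  1.6]
0.2 [ 0.4538 -0.3633] [-14.8 -14.9  15.4  17.2]
0.57 [ 0.5341 -0.2172] [-0.5  0.1  0.5 -0. ]
stop_ring 0.42 [0.4097 0.3065] [ 0.1 -0.3 -0.1  0.3]
stop_ring 0.38 [ 0.4631 -0.3716] [ 4.   0.7 -3.9 -0.7]
die_sleeve 0.66 [0.4821 0.1132] [-0.1  0.   0.1 -0.1]
die_base 0.8 [ 0.5326 -0.213 ] [-1.   0.4  1.  -0.4]
amber_vial 0.63 [ 0.6611 -0.3176] [-1.  -0.7  1.   0.7]
```

The base sits 1.3 mm from the dish axis. The ring, the sleeve and the vial are where they should be. I'm handing in the job.

```bash
python3 -c "
from rig import env
print(env.close_job())"
```

```text
the job is handed in; nothing more can be done
None
```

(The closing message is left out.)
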